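# Discard the rejected vial and cover the block heater

## Robot

A 6-joint arm with a two-finger parallel gripper is mounted at the origin on the work surface. World frame = base frame: x ahead of the robot, y to its left, z up, the work surface at z = 0. Lengths are in mm, angles in degrees, forces in N, time in s.
With the tool pointing down it reaches from about 350 to 850 mm from the base axis. Payload 8.1 kg.
Tool frame: the origin (TCP) lies midway between the tips of the shut fingers; the grasp point (between the pads) lies 19 mm behind it; z points along the fingers, y is the direction in which the jaws open and shut (so a half turn about z gives the same grasp; the last joint's range is limited). The gripper opens to 85 mm and grips with 20 to 120 N. Pads are 22 mm wide; open, the fingers measure 114 mm over their backs; the gripper's body (76 mm by 85 mm) begins 54 mm behind the grasp point. The pads swing forward as they close: fully open they stand 13 mm farther back than shut.
Start: joints at [-72.502, 7.471, 85.268, -0, 87.261, -4.893], TCP at [228.577, -554.759, 231.292] pointing down, gripper open.
Joint ranges: [-169.43, 169.43], [-51.17, 129.36], [1.28, 143.12], [-76.62, 256.62], [0, 156.53], [-152.29, 152.29]. Speed limits (degrees/s): [136.94, 136.94, 159.86, 180, 180, 180].

## Interface

Orientations are given as [roll, pitch, yaw] about the fixed x, y, z axes, in that order (R = Rz(yaw) Ry(pitch) Rx(roll)).
In Python, from bench import r gives the robot as it stands.
- The arm moves only by the tool carry_out, never from a script. Its argument "increments" is a list of rows, each a list of 3 entries, a list of its own where there are three numbers: the shift along the tool's x, y, z in m, then the turn, a rotation vector about the tool's x, y, z in rad, then the closure, from 0 (fully open) to 1 (shut). A call has 1 to 12 rows; each row shifts and turns the pose as measured when the row begins, along the tool's axes as they then stand; what a row does not reach is not made up. A row lasts 1/10 s, in which the tool goes at most 50 mm and 8.59 degrees, less where a joint would pass 70% of its speed; a pose out of reach is approached as far as the arm can. A call with a gripper value outside its range is refused whole. The fingers move at their own pace and stop on an object; "newtons" is the grip in N (left out, the last holds). Time passes only in rows, so rows that do not move let the fingers close. It gives the time, the measured TCP pose, the force and the opening at its end, in the units of the state.
- r.sense(): the state, without advancing time (a new reading comes with each control period).
- r.snapshot(name): name is "scene" or "top" or "wrist"; returns a dict with "image" (480x640x3 uint8, blue, green, red), "vertical_fov" (degrees; the focal length in pixels is half the picture's height over the tangent of half this angle, whatever the lens; pixels are square), "cx", "cy" (the principal point, pixels), "rvec" (rotation vector, rad) and "tvec" (3), from world to camera coordinates, as OpenCV has them. Camera axes: x right, y down, z forward; pixel columns grow to the right and rows downward; lengths in mm; the calibration is good to about 2 mm. A picture is of the moment at which its call begins. There is no depth.
- r.hand_in(): hands the job in, once; it reports no verdict.
The state is a dict: "time": time; "joint_pos": joint angles; "qd": joint speeds; "joint_efforts": joint torques, N m; "tool_pos": TCP position; "tcp_rot": TCP orientation; "ft_force": force on the tool from outside, world axes, zero at the start; "wrist_torque": the same for the moment, N m; "finger_gap": finger opening in mm.
Only numpy, scipy, OpenCV 4.12 (cv2) and the standard library are available. Lean on these libraries where they do the work, as an engineer would, in place of code of your own. Each camera call takes 0.05 s, during which the arm holds its last target.

## Task

The red-capped vial in the block heater is a reject: draw it up out of the block and put it in the wire discard basket. It is glass, so lower it well down into the basket before letting go. Then swing the heater's clear cover fully shut, leaving the green-capped vials seated in the block, the basket upright and the other glassware undisturbed.

Things in the scene. Friction and masses are not known exactly. Their poses are not given: they have to be found in the camera images.
- heater: White bench block heater (cold), fixed to the bench, 260 mm deep (its x) by 250 wide (its y), rim 140 mm above the bench. Origin: centre of its footprint, on the bench. Its x points from the sloping control panel (front, towards the robot) to the hinge side; z up. Behind the panel is an open well, x -65 to +65 mm, y -112 to +112 mm.
- block_top (a point): Centre of the aluminium block's top, the well's floor, 85 mm above the bench; axes as the heater. Six holes 29.6 mm wide and 50 mm deep, at x = -29 and +15 mm, y = -56, 0 and +56 mm from here; four hold vials, standing on the holes' floors 35 mm above the bench, cap tops 10 mm below the rim.
- cover (a joint): Hinge angle of the heater's clear cover: 0 = shut, lying level on the rim; grows as it opens (1.57 = upright, stop at 1.95). It starts open. A stiff hinge (about 0.28 N m) keeps it at any angle; it does not fall by itself and needs a light push (under 3 N near the lip) all the way down.
- cover_hinge (a point): Middle of the cover's hinge line, which runs along the heater's y, at x = +90 mm, 140 mm above the bench.
- cover_lip (a point): Centre of the black lip (110 long, 14 deep, 16 mm thick) along the cover's free edge, 170 mm from the hinge line. The cover is a flat clear sheet 240 mm wide, 6 mm thick, grey-edged, reaching 177 mm from the hinge line. Shut, its flat upper face is 6 mm above the hinge line, flush with the lip's top; open, that face looks away from the robot.
- reject: The rejected vial: amber glass, round, 27.6 mm across and 95 mm tall, with a red cap 29 mm across and 16 mm high; about 60 g. Origin: centre of its foot; z along it to the cap. Stands in one of the block's holes.
- reject_cap (a point): Centre of the red cap, 87 mm above the vial's foot.
- reject_mid (a point): Middle of the rejected vial, 47.5 mm above its foot.
- good1: Good vial, the same size with a green cap, in another hole. Origin: centre of its foot.
- good2: Good vial, green cap, as good1.
- good3: Good vial, green cap, as good1.
- basket: Loose square basket of steel wire, 120 by 120 mm outside, 114 mm inside, rim 80 mm above the bench, floor 4 mm above the bench; 0.5 kg. Origin: centre of its underside; x and y along its sides.
- flask_blue: Clear volumetric flask, bulb 68 mm across, 166 mm tall with a blue stopper. Origin: centre of its foot.
- flask_yellow: The same with a yellow stopper.
- beaker: Clear glass beaker, 66 mm across, 85 mm tall. Origin: centre of its foot.
- wash_bottle: White wash bottle, 72 mm across, 205 mm tall with a red spout. Origin: centre of its foot.
- tube_rack: Blue rack with clear test tubes, 105 by 245 mm, 105 mm tall. Origin: centre of its underside.

How it is judged (in metres and radians):
On the way, in this order (a step that is already met when the one before it is completed fails the run):
1. the red-capped vial has been drawn clear of the block (z of reject in the frame of heater above 0.095 m), for 0.05 s.
2. the red-capped vial rests in the basket, let go (x of reject_mid in the frame of basket between -0.055 and 0.055 m and y of reject_mid in the frame of basket between -0.055 and 0.055 m and z of reject_mid in the frame of basket below 0.06 m and contact force between reject and the fingers below 0.1 N and linear speed of reject below 0.05 m/s), for 0.2 s.
3. then the cover is swung fully shut (value of joint cover below 0.05 rad), for 0.2 s.
At the end, for the whole second after the job is handed in: The red-capped vial rests inside the basket (its middle within the walls, under 60 mm above the basket's underside), the basket stands upright (0.1 rad), the cover is shut (under 0.05 rad) and the three green-capped vials are seated in their holes (within 10 mm of their starts) (x of reject_mid in the frame of basket between -0.055 and 0.055 m and y of reject_mid in the frame of basket between -0.055 and 0.055 m and z of reject_mid in the frame of basket below 0.06 m and linear speed of reject below 0.05 m/s and angle between basket's own z axis and vertical below 0.1 rad and value of joint cover below 0.05 rad and distance of each of good1, good2, good3 from where it was at the start of the episode below 0.01 m); the robot touches nothing.
It fails at once if the glass vial is dropped into the basket (it moves at over 1.1 m/s inside it, a fall of more than about 60 mm) (horizontal distance between reject_mid and basket below 0.075 m and z of reject in the frame of basket below 0.09 m and linear speed of reject above 1.1 m/s).
It fails at once if a green-capped vial is pulled up or knocked out of its place by more than 25 mm (distance of any of good1, good2, good3 from where it was at the start of the episode above 0.025 m).
It fails at once if the basket is tipped by more than 0.35 rad (angle between basket's own z axis and vertical above 0.35 rad).
It fails at once if other glassware on the bench is tipped or pushed by more than 30 mm (distance of any of flask_blue, flask_yellow, beaker, wash_bottle, tube_rack from where it was at the start of the episode above 0.03 m or angle between any of flask_blue, flask_yellow, beaker, wash_bottle's own z axis and vertical above 0.4 rad).
It also fails if it takes over 58 s, if anything falls off the work surface, if the arm or the gripper's body presses on something with over 40 N, if the wrist force passes 120 N, or if a joint passes its speed limit or range.

## Working session

There is one attempt and no reset: what is moved stays moved. The work goes in short steps, Python scripts to look and compute and a tool call to move; the robot and the scene stay as the last step left them, time stands still between calls to the robot, and variables do not carry over. Pictures are saved under pics/ and viewed, and the job is handed in when it is done.

Besides the shell and the picture viewer there is one more tool, called after "Emit:" as name([rows], argument=value, ...), one row to a line, values as JSON. carry_out: Moves the arm, as the interface text tells. Its arguments: {"type":"object","properties":{"increments":{"type":"array"},"newtons":{"type":"number"}},"required":["increments"]}

```bash
mkdir -p pics; ls
python3 - <<'E'
from bench import r
import cv2
print(r.sense())
for n in ("scene","top","wrist"):
    s=r.snapshot(n); cv2.imwrite(f"pics/{n}0.png",s["image"]); print(n,{k:v for k,v in s.items() if k!="image"})
E
```

```text
pics
{'time': 0.0, 'joint_pos': array([-7.25027078e+01,  7.51430228e+00,  8.53292872e+01,  1.76460595e-03,
        8.72604674e+01, -4.89230002e+00]), 'qd': array([ 0.04567275,  0.00819543,  0.06920444, -0.0290117 ,  0.03278952,
       -0.08116264]), 'joint_efforts': array([ 1.43116587e-03, -5.69403899e+01, -5.00546980e+01, -1.14262305e-04,
        1.47597090e-02, -1.10621340e-05]), 'tool_pos': array([ 228.41697234, -554.2365427 ,  230.25274361]), 'tcp_rot': array([-1.79896473e+02, -1.06302944e-02,  2.23894967e+01]), 'ft_force': array([ 0.00862234, -0.08369734, -0.33584071]), 'wrist_torque': array([-0.02660891,  0.03775993,  0.02491375]), 'finger_gap': 85.16984435128384}
scene {'vertical_fov': 49.805057014058995, 'cx': 307.6163257965791, 'cy': 241.28150404390107, 'rvec': array([2.60033671, 0.02659979, 0.00757203]), 'tvec': array([-614.58534441,   25.30000118, 1538.83926535])}
top {'vertical_fov': 49.23705479608502, 'cx': 323.58937402037037, 'cy': 235.14235151907363, 'rvec': array([ 2.14188833, -2.14475358,  0.16868531]), 'tvec': array([ -17.71551856,  600.88629404, 1417.19772775])}
wrist {'vertical_fov': 60.75332564176866, 'cx': 320.0284532455364, 'cy': 238.28814939698583, 'rvec': array([-2.40546818,  1.61067242,  0.23577872]), 'tvec': array([-598.86220459,  -37.293472  ,  380.73385177])}
```

View pics/scene0.png

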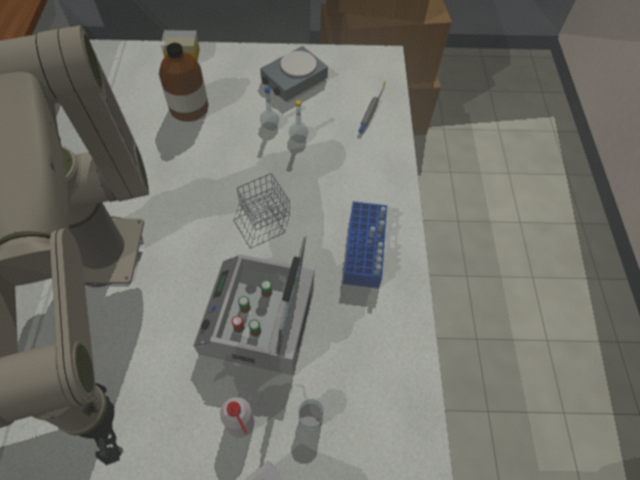

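View pics/top0.png

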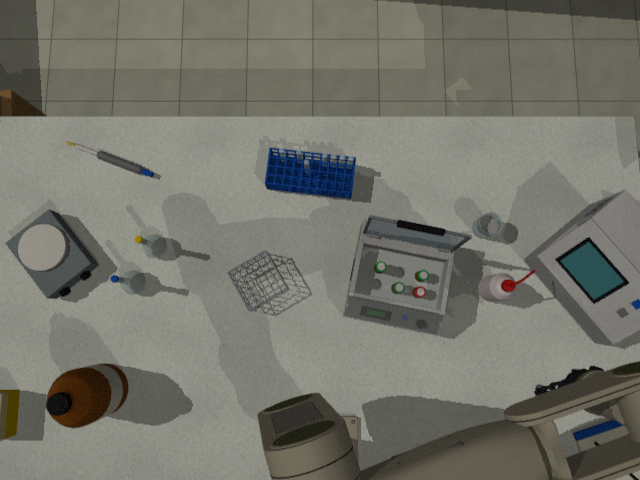

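View pics/wrist0.png

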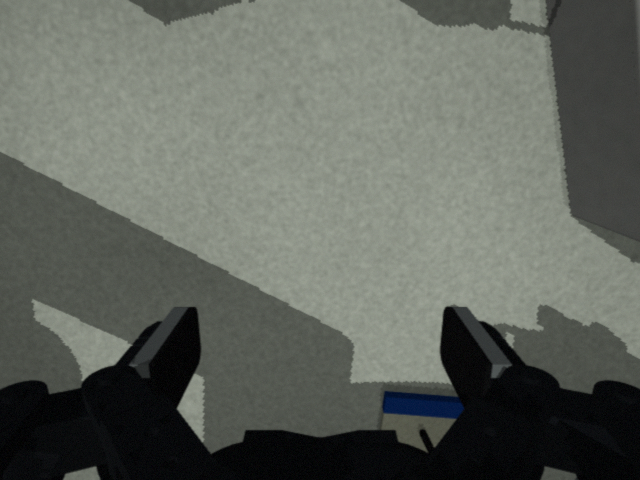

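Top view: heater around (405,275), red cap about (419,292), green caps about (380,267), (422,275), (398,288). The basket is around (262,280) and the cover lip around (420,227). I'll zoom in next.

Run:
```python
import cv2
a=cv2.imread("pics/top0.png"); b=cv2.imread("pics/scene0.png")
cv2.imwrite("pics/t1.png",cv2.resize(a[205:345,335:485],None,fx=4,fy=4,interpolation=cv2.INTER_CUBIC))
cv2.imwrite("pics/t2.png",cv2.resize(a[235:325,215:325],None,fx=6,fy=6,interpolation=cv2.INTER_CUBIC))
cv2.imwrite("pics/s1.png",cv2.resize(b[230:380,185:325],None,fx=4,fy=4,interpolation=cv2.INTER_CUBIC))
cv2.imwrite("pics/s2.png",cv2.resize(b[165:255,220:300],None,fx=6,fy=6,interpolation=cv2.INTER_CUBIC))
```

```text
(no output)
```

View pics/t1.png

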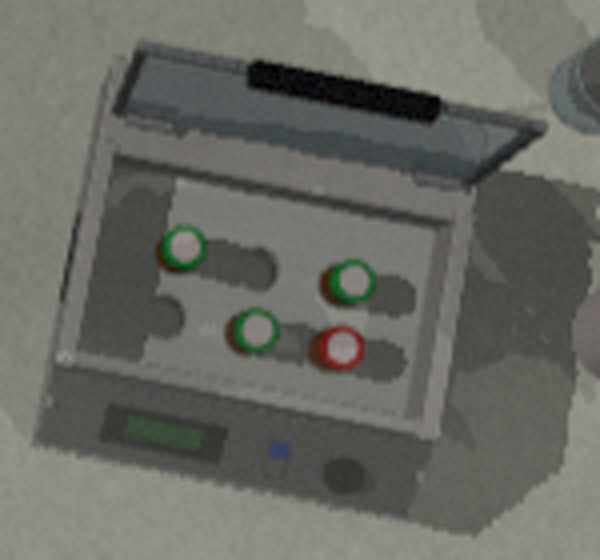

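View pics/t2.png

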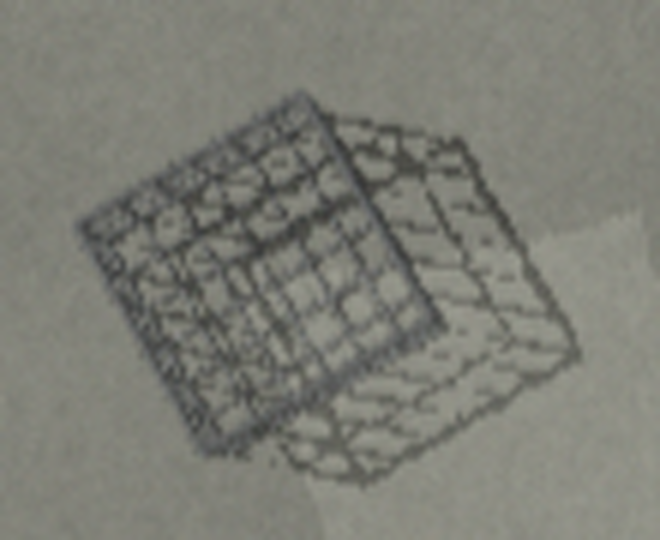

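View pics/s1.png

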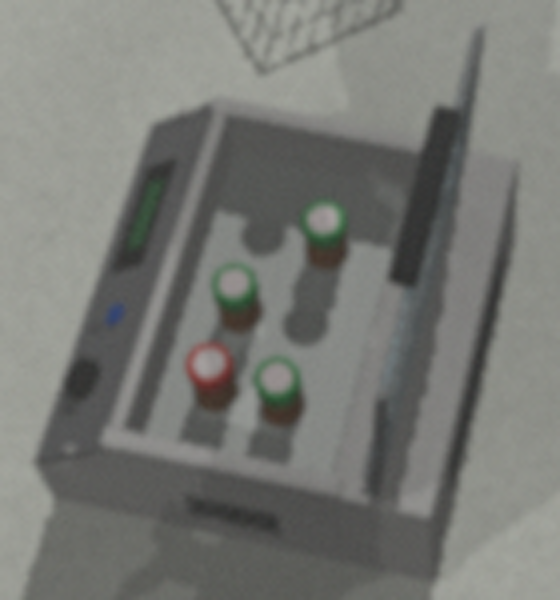

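View pics/s2.png

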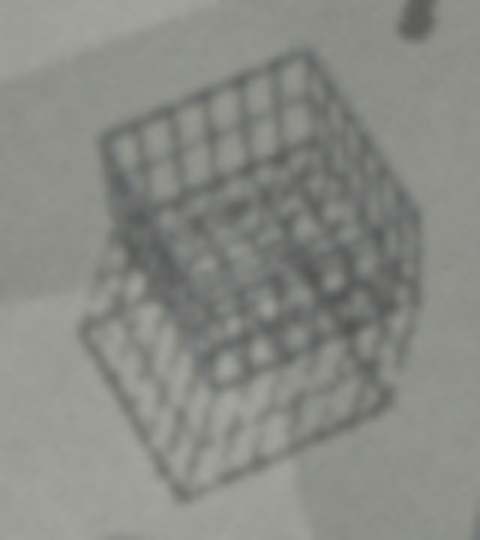

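```bash
cat > h.py <<'E'
import numpy as np, cv2
from scipy.optimize import least_squares
from bench import r
def cam(s):
    f=240/np.tan(np.radians(s["vertical_fov"]/2)); K=np.array([[f,0,s["cx"]],[0,f,s["cy"]],[0,0,1.]])
    return K,np.array(s["rvec"],float),np.array(s["tvec"],float)
def proj(P,c): return cv2.projectPoints(np.array(P,float).reshape(-1,1,3),c[1],c[2],c[0],None)[0].reshape(-1,2)
def back(uv,z,c):
    R=cv2.Rodrigues(c[1])[0]; o=-R.T@c[2]
    d=(R.T@np.linalg.inv(c[0])@np.c_[np.array(uv,float).reshape(-1,2),np.ones(np.size(uv)//2)].T).T
    return o+d*((z-o[2])/d[:,2])[:,None]
def uz(p,s,x,y): return (np.array(p,float)+.5)/s-.5+[x,y]
E
python3 - <<'E'
from h import *
np.set_printoptions(precision=1,suppress=True)
T=cam(r.snapshot("top"));S=cam(r.snapshot("scene"))
for c in(T,S): print(-cv2.Rodrigues(c[1])[0].T@c[2])
ct=uz([(343,347),(184,248),(352,282),(257,330)],4,335,205)
cs=uz([(211,365),(325,220),(278,382),(235,286)],4,185,230)
loc=np.array([[-29,-56],[15,56],[15,-56],[-29,0]])
print(back(ct,130,T)); print(back(cs,130,S))
bt=uz([(300,93),(80,225),(208,455),(445,325)],6,215,235); bs=uz([(105,135),(308,50),(418,215),(215,385)],6,220,165)
for q in(back(bt,80,T),back(bs,80,S)): print(q,q.mean(0),np.linalg.norm(np.roll(q,-1,0)-q,axis=1),np.degrees(np.arctan2(*(np.roll(q,-1,0)-q)[:,1::-1].T)))
def pts(p,L,z):
    c,s=np.cos(p[2]),np.sin(p[2]); return np.c_[L@np.array([[c,s],[-s,c]])+p[:2],np.full(len(L),z)]
f=lambda p:np.r_[proj(pts(p,loc,130),T)-ct,proj(pts(p,loc,130),S)-cs].ravel()
o=least_squares(f,[500,-250,0]); print("heater",o.x[:2],np.degrees(o.x[2]),o.fun.reshape(-1,2))
p=o.x
print("holes",pts(p,loc,130))
# lip
lt=uz([(344,91)],4,335,205); ls=uz([(424,197)],4,185,230)
def lip(th): return np.array([[90-170*np.cos(th),0]]),140+170*np.sin(th)
g=lambda t:(np.r_[proj(pts(p,*lip(t[0])),T)-lt,proj(pts(p,*lip(t[0])),S)-ls]).ravel()
q=least_squares(g,[1.7]); print("cover",q.x,q.fun, pts(p,*lip(q.x[0])))
# back corners & well check overlay
for n,c in(("top",T),("scene",S)):
    im=cv2.resize(cv2.imread(f"pics/{n}0.png"),None,fx=3,fy=3)
    def dl(P,col):
        u=((proj(P,c)+.5)*3-.5); cv2.polylines(im,[np.round(u).astype(int)],True,col,1)
    W=np.array([[-65,-112],[-65,112],[65,112],[65,-112]]);dl(pts(p,W,140),(0,255,255))
    F=np.array([[-130,-125],[-130,125],[130,125],[130,-125]]);dl(pts(p,F,0),(255,0,255))
    dl(pts(p,np.array([[90,-120],[90,120]]),140),(0,255,0))
    a,b=((335,195),(215,155))[n=="scene"] if 0 else (0,0)
    cr=im[580:1050,640:1460] if n=="top" else im[480:1130,480:1000]
    cv2.imwrite(f"pics/ov_{n}.png",cr if n!="top" else cr[:,:800])
E
```

```text
[ 377.3  -13.  1492.4]
[ 613.7 -760.2 1338.6]
[[ 440.2 -268.7  130. ]
 [ 504.6 -166.9  130. ]
 [ 482.3 -275.8  130. ]
 [ 451.3 -213.2  130. ]]
[[ 442.9 -269.5  130. ]
 [ 508.  -167.7  130. ]
 [ 485.4 -279.9  130. ]
 [ 453.5 -215.6  130. ]]
[[554.8 141.9  80. ]
 [495.1 239.9  80. ]
 [392.6 180.3  80. ]
 [450.1  75.4  80. ]] [473.1 159.4  80. ] [114.7 118.5 119.6 124. ] [ 121.4 -149.8  -61.3   32.4]
[[397.2 182.3  80. ]
 [496.5 239.2  80. ]
 [556.7 136.9  80. ]
 [463.   34.6  80. ]] [478.4 148.3  80. ] [114.5 118.7 138.7 161.7] [  29.8  -59.5 -132.5  114. ]
heater [ 480.6 -219.7] -11.240548057149217 [[ 0.1 -0.4]
 [ 0.3 -0.6]
 [ 0.6 -0.8]
 [ 0.3 -0.4]
 [-0.6 -0.2]
 [-0.7  0. ]
 [-0.3 -0.9]
 [-0.5 -0.5]]
holes [[ 441.3 -269.   130. ]
 [ 506.3 -167.7  130. ]
 [ 484.4 -277.6  130. ]
 [ 452.2 -214.1  130. ]]
cover [1.6] [-0.4 -0.1  0.1 -0.5] [[ 578.  -239.1  309.7]]
```

View pics/ov_top.png

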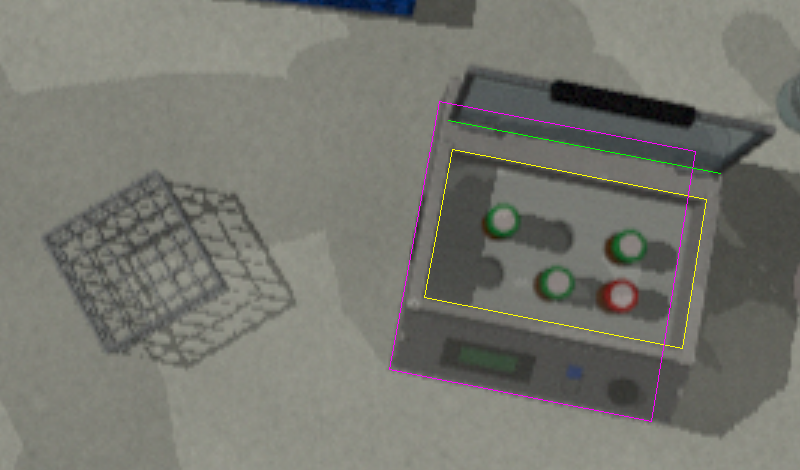

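View pics/ov_scene.png

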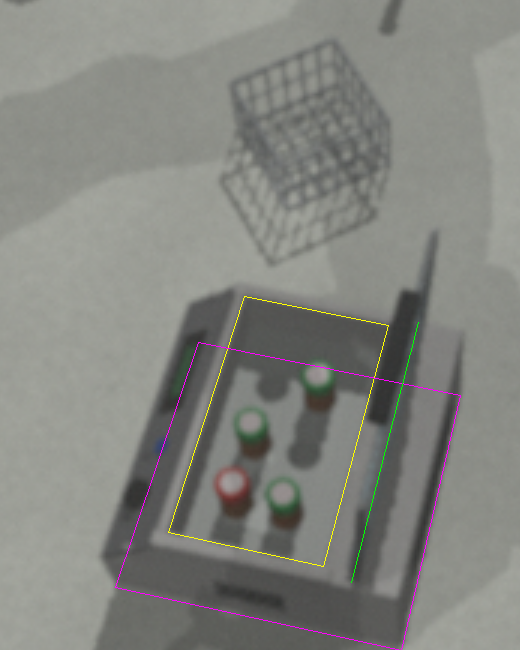

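```bash
cat >> h.py <<'E'
from scipy.spatial.transform import Rotation as Ro
def plan(x,y,z,yaw=None,fr=None):
    s=r.sense(); R=Ro.from_euler('xyz',s["tcp_rot"],degrees=True)
    d=R.inv().apply(np.array([x,y,z])-s["tool_pos"])
    print("pos",s["tool_pos"].round(1),"rot",s["tcp_rot"].round(2),"t",round(s["time"],2),"F",s["ft_force"].round(1),"gap",round(s["finger_gap"],1),"q",s["joint_pos"].round(0))
    print("delta tool m",(d/1000).round(4))
    if yaw is not None:
        print("rotvec",(R.inv()*Ro.from_euler('xyz',[180,0,yaw],degrees=True)).as_rotvec().round(3))
E
python3 - <<'E'
from h import *
T=cam(r.snapshot("top")); print(back([(508,286)],205,T),back([(488,225)],85,T))
c=cam(r.snapshot("wrist")); R=cv2.Rodrigues(c[1])[0]; s=r.sense()
Rt=Ro.from_euler('xyz',s["tcp_rot"],degrees=True)
print("cam in tool",Rt.inv().apply(-R.T@c[2]-s["tool_pos"]),"fwd",Rt.inv().apply(R[2]))
plan(441.3,-269,290,-44.2)
E
```

```text
[[ 449.5685111  -470.17310514  205.        ]] [[ 622.41157043 -467.32354313   85.        ]]
cam in tool [ 7.18110337e+01 -4.24486465e-03 -1.43840131e+02] fwd [-2.83398567e-01 -9.23488343e-04  9.59001773e-01]
pos [ 228.5 -554.6  231. ] rot [-179.97   -0.     22.39] t 0.35 F [ 0.2  0.2 -0.6] gap 85.4 q [-73.   7.  85.  -0.  87.  -5.]
delta tool m [ 0.3055 -0.1831 -0.0589]
rotvec [-0.     0.     1.162]
```

Emit:
carry_out([
  [[0, 0, -0.045], [0, 0, 0], 0.42],
  [[0.035, -0.02, -0.014], [0, 0, 0], 0.42],
  [[0.04, -0.024, 0], [0, 0, 0], 0.42],
  [[0.04, -0.024, 0], [0, 0, 0], 0.42],
  [[0.04, -0.024, 0], [0, 0, 0], 0.42],
  [[0.04, -0.024, 0], [0, 0, 0], 0.42],
  [[0.04, -0.024, 0], [0, 0, 0], 0.42],
  [[0.04, -0.024, 0], [0, 0, 0], 0.42],
  [[0.03, -0.018, 0], [0, 0, 0], 0.42],
  [[0, 0, 0], [0, 0, 0.145], 0.42],
  [[0, 0, 0], [0, 0, 0.145], 0.42],
  [[0, 0, 0], [0, 0, 0.145], 0.42],
], newtons=40)

```text
time: 1.55
tool_pos: [449.0, -258.0, 292.7]
tcp_rot: [-179.9, -0.2, -3.3]
ft_force: [0.2, 0.0, -0.4]
finger_gap: 49.3
```

```bash
python3 -c "
from h import *
plan(441.3,-269,250,-44.2)"
```

```text
pos [ 449.  -258.   292.7] rot [-179.91   -0.19   -3.3 ] t 1.55 F [ 0.2  0.  -0.4] gap 49.3 q [-36.  -6.  93.   0.  93.  58.]
delta tool m [-0.0072  0.0115  0.0426]
rotvec [-0.003 -0.003  0.714]
```

Emit:
carry_out([
  [[-0.007, 0.0115, 0.0], [0, 0, 0.0], 0.42],
  [[0, 0, 0], [-0.002, -0.002, 0.145], 0.42],
  [[0, 0, 0], [0, 0, 0.145], 0.42],
  [[0, 0, 0], [0, 0, 0.145], 0.42],
  [[0, 0, 0], [0, 0, 0.145], 0.42],
  [[0, 0, 0], [0, 0, 0.13], 0.42],
  [[0, 0, 0.04], [0, 0, 0], 0.42],
  [[0, 0, 0], [0, 0, 0], 0.42],
])

```text
time: 2.35
tool_pos: [436.8, -275.7, 252.3]
tcp_rot: [179.9, -0.1, -43.8]
ft_force: [-0.2, 0.5, -0.6]
finger_gap: 49.7
```

```bash
python3 -c "
from h import *
plan(441.3,-269,250,-44.2)
s=r.snapshot('wrist');c=cam(s);cv2.imwrite('pics/w1.png',s['image'])
print(proj([[441.3,-269,130],[452.2,-214.1,130],[484.4,-277.6,130]],c))"
```

```text
pos [ 436.8 -275.7  252.3] rot [ 1.7989e+02 -1.4000e-01 -4.3840e+01] t 2.35 F [-0.2  0.5 -0.6] gap 49.7 q [-38.  -6.  97.  -0.  89.  96.]
delta tool m [-0.0014 -0.0079  0.0023]
rotvec [ 0.002 -0.002  0.006]
[[307.73606476 230.94818488]
 [240.2676778  272.89074122]
 [270.79056229 175.91640436]]
```

View pics/w1.png

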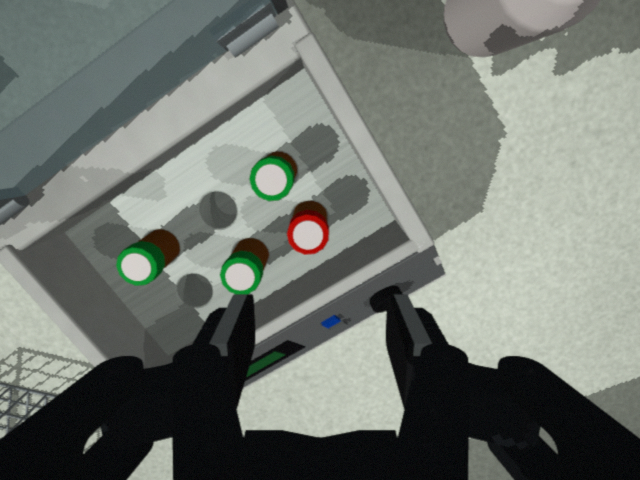

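Emit:
carry_out([
  [[-0.0025, -0.008, 0], [0.002, -0.002, 0.006], 0.42],
  [[0, 0, 0], [0, 0, 0], 0.42],
  [[0, 0, 0.045], [0, 0, 0], 0.42],
  [[0, 0, 0.045], [0, 0, 0], 0.42],
  [[0, 0, 0.0], [0, 0, 0], 0.42],
])

```text
time: 2.9
tool_pos: [448.0, -273.7, 176.7]
tcp_rot: [-179.8, -1.3, -43.8]
ft_force: [-0.8, 0.3, -1.0]
finger_gap: 49.5
```

```bash
python3 -c "
from h import *
plan(440.4,-268,100,-44.2)
s=r.snapshot('wrist');c=cam(s);cv2.imwrite('pics/w2.png',s['image'])
print(proj([[441.3,-269,130],[452.2,-214.1,130],[484.4,-277.6,130]],c))"
```

```text
pos [ 448.  -273.7  176.7] rot [-179.84   -1.35  -43.8 ] t 2.9 F [-0.8  0.3 -1. ] gap 49.5 q [-37.  -4. 102.  -0.  80.  97.]
delta tool m [-0.0113  0.0014  0.0764]
rotvec [-0.003 -0.024  0.007]
[[322.5563856  285.66938249]
 [232.04849691 339.64876166]
 [273.31234995 213.24121151]]
```

View pics/w2.png

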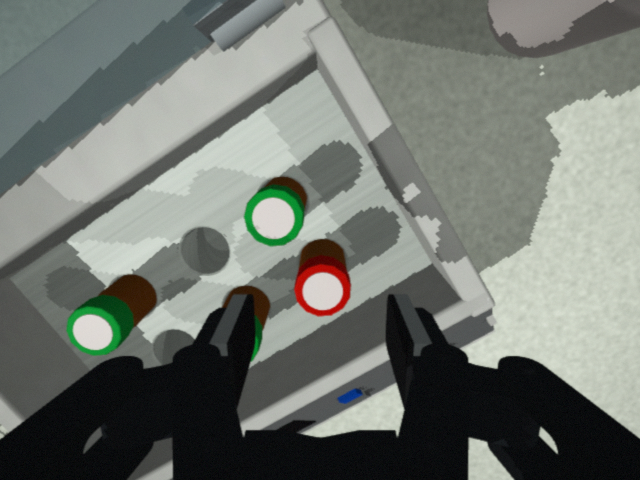

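Emit:
carry_out([
  [[-0.0115, 0.0014, 0], [-0.003, -0.024, 0.007], 0.42],
  [[0, 0, 0], [0, 0, 0], 0.42],
  [[0, 0, 0], [0, 0, 0], 0.42],
])

```text
time: 3.25
tool_pos: [442.5, -269.4, 188.5]
tcp_rot: [-179.9, -0.7, -44.2]
ft_force: [-0.5, -0.3, 1.1]
finger_gap: 49.9
```

```bash
python3 -c "
from h import *
plan(440,-267.7,100,-44.2)"
```

```text
pos [ 442.5 -269.4  188.5] rot [-179.93   -0.66  -44.16] t 3.25 F [-0.5 -0.3  1.1] gap 49.9 q [-37.  -5. 102.  -0.  82.  97.]
delta tool m [-0.004   0.0006  0.0885]
rotvec [-0.001 -0.011  0.001]
```

Emit:
carry_out([
  [[-0.004, 0.0006, 0], [-0.001, -0.01, 0], 0.42],
  [[0, 0, 0], [0, 0, 0], 0.42],
  [[0, 0, 0], [0, 0, 0], 0.42],
])

```text
time: 3.55
tool_pos: [440.4, -268.0, 192.2]
tcp_rot: [-179.9, -0.4, -44.2]
ft_force: [-1.0, -0.2, -0.6]
finger_gap: 49.4
```

```bash
python3 -c "
from h import *
plan(440,-267.7,100,-44.2)"
```

```text
pos [ 440.4 -268.   192.2] rot [-179.95   -0.35  -44.15] t 3.55 F [-1.  -0.2 -0.6] gap 49.4 q [-37.  -5. 102.   0.  83.  97.]
delta tool m [-0.0011  0.0002  0.0922]
rotvec [-0.001 -0.006  0.001]
```

Now slow descent, with the jaws clear of the neighbours.

Emit:
carry_out([
  [[-0.001, 0, 0.015], [0, -0.005, 0], 0.42],
  [[0, 0, 0.015], [0, 0, 0], 0.42],
  [[0, 0, 0.015], [0, 0, 0], 0.42],
  [[0, 0, 0.01], [0, 0, 0], 0.42],
  [[0, 0, 0.0], [0, 0, 0], 0.42],
  [[0, 0, 0.0], [0, 0, 0], 0.42],
])

```text
time: 4.15
tool_pos: [438.1, -266.1, 129.4]
tcp_rot: [-180.0, 0.2, -44.2]
ft_force: [-0.3, 0.6, -0.3]
finger_gap: 49.5
```

```bash
python3 -c "
from h import *
plan(440,-267.7,100,-44.2)
s=r.snapshot('wrist');c=cam(s);cv2.imwrite('pics/w3.png',s['image'])
print(proj([[441.3,-269,130]],c))"
```

```text
pos [ 438.1 -266.1  129.4] rot [-179.98    0.23  -44.15] t 4.15 F [-0.3  0.6 -0.3] gap 49.5 q [-37.  -2. 106.   0.  76.  97.]
delta tool m [ 0.0026 -0.0001  0.0294]
rotvec [-0.     0.004  0.001]
[[319.55254468 301.31432786]]
```

View pics/w3.png

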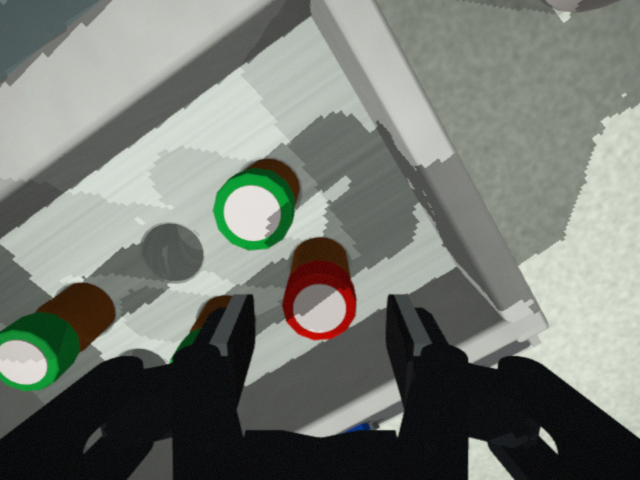

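Emit:
carry_out([
  [[0.0025, 0, 0.012], [0, 0.004, 0], 0.42],
  [[0, 0, 0.01], [0, 0, 0], 0.42],
  [[0, 0, 0.003], [0, 0, 0], 0.42],
  [[0, 0, 0.0], [0, 0, 0], 0.42],
])

```text
time: 4.6
tool_pos: [440.8, -268.5, 103.5]
tcp_rot: [-180.0, -0.2, -44.2]
ft_force: [0.4, -0.3, 0.5]
finger_gap: 49.7
```

```bash
python3 -c "
from h import *
plan(440,-267.7,100,-44.2)"
```

```text
pos [ 440.8 -268.5  103.5] rot [-1.7997e+02 -1.6000e-01 -4.4150e+01] t 4.6 F [ 0.4 -0.3  0.5] gap 49.7 q [-37.   0. 107.   0.  73.  97.]
delta tool m [-0.0012 -0.      0.0035]
rotvec [-0.001 -0.003  0.001]
```

Emit:
carry_out([
  [[-0.001, 0, 0.0035], [0, 0, 0], 0.42],
  [[0, 0, 0], [0, 0, 0], 0.55],
  [[0, 0, 0], [0, 0, 0], 0.8],
  [[0, 0, 0], [0, 0, 0], 1],
  [[0, 0, 0], [0, 0, 0], 1],
  [[0, 0, 0], [0, 0, 0], 1],
], newtons=40)

```text
time: 5.2
tool_pos: [440.6, -268.2, 100.8]
tcp_rot: [-180.0, -0.3, -44.2]
ft_force: [0.5, -0.5, -1.9]
finger_gap: 27.3
```

```bash
python3 -c "
from h import *
plan(440,-267.7,100,-44.2)
s=r.snapshot('wrist');cv2.imwrite('pics/w4.png',s['image'])"
```

```text
pos [ 440.6 -268.2  100.8] rot [-179.95   -0.25  -44.15] t 5.2 F [ 0.5 -0.5 -1.9] gap 27.3 q [-37.   0. 107.   0.  73.  97.]
delta tool m [-0.0008  0.0001  0.0008]
rotvec [-0.001 -0.004  0.001]
```

View pics/w4.png

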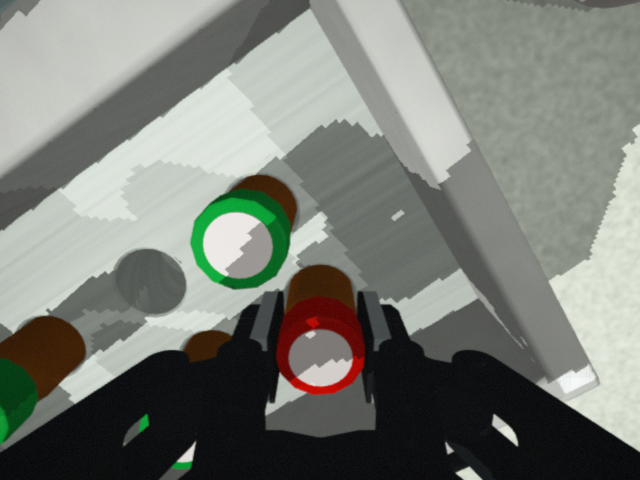

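Emit:
carry_out([
  [[0, 0, -0.01], [0, 0, 0], 1],
  [[0, 0, -0.02], [0, 0, 0], 1],
  [[0, 0, -0.02], [0, 0, 0], 1],
  [[0, 0, -0.025], [0, 0, 0], 1],
  [[0, 0, -0.025], [0, 0, 0], 1],
  [[0, 0, -0.025], [0, 0, 0], 1],
  [[0, 0, -0.025], [0, 0, 0], 1],
  [[0, 0, -0.015], [0, 0, 0], 1],
  [[0, 0, 0], [0, 0, 0], 1],
  [[0, 0, 0], [0, 0, 0], 1],
])

```text
time: 6.25
tool_pos: [439.6, -267.3, 278.0]
tcp_rot: [-179.9, -0.4, -44.2]
ft_force: [0.4, 0.6, -1.4]
finger_gap: 27.7
```

```bash
python3 -c "
from h import *
plan(474.5,159,270,31)
s=r.snapshot('wrist');cv2.imwrite('pics/w5.png',s['image'])
s=r.snapshot('scene');cv2.imwrite('pics/s5.png',s['image'])"
```

```text
pos [ 439.6 -267.3  278. ] rot [-179.92   -0.42  -44.15] t 6.25 F [ 0.4  0.6 -1.4] gap 27.7 q [-37.  -7.  95.   0.  92.  97.]
delta tool m [-0.272  -0.3302  0.0065]
rotvec [ 0.004 -0.007 -1.312]
```

View pics/w5.png

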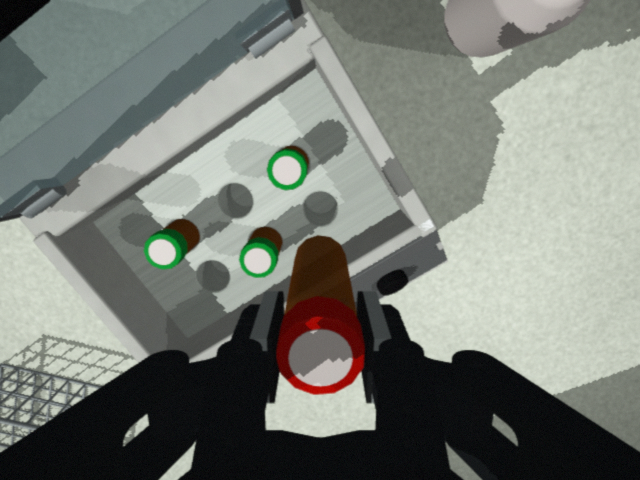

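View pics/s5.png

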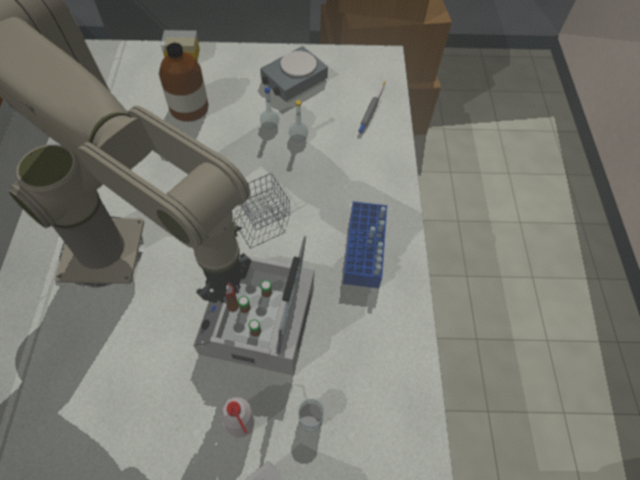

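The vial is drawn clear and held straight; the cap is at (320,357), as before the lift. The green caps are still seated. Next I carry it to the basket.

Emit:
carry_out([
  [[-0.013, -0.0155, 0], [0, 0, 0], 1],
  [[-0.02, -0.025, 0], [0, 0, 0], 1],
  [[-0.025, -0.03, 0], [0, 0, 0], 1],
  [[-0.025, -0.03, 0], [0, 0, 0], 1],
  [[-0.025, -0.03, 0], [0, 0, 0], 1],
  [[-0.025, -0.03, 0], [0, 0, 0], 1],
  [[-0.025, -0.03, 0], [0, 0, 0], 1],
  [[-0.025, -0.03, 0], [0, 0, 0], 1],
  [[-0.025, -0.03, 0], [0, 0, 0], 1],
  [[-0.025, -0.03, 0], [0, 0, 0], 1],
  [[-0.012, -0.015, 0], [0, 0, 0], 1],
  [[0, 0, 0], [0, 0, 0], 1],
])

```text
time: 7.55
tool_pos: [462.1, 130.6, 258.6]
tcp_rot: [179.2, 1.0, -44.4]
ft_force: [-0.3, -0.9, -0.1]
finger_gap: 27.6
```

```bash
python3 -c "
from h import *
plan(474.5,159,270,31)"
```

```text
pos [462.1 130.6 258.6] rot [179.23   0.95 -44.4 ] t 7.55 F [-0.3 -0.9 -0.1] gap 27.6 q [  9. -11. 100.   0.  92. 144.]
delta tool m [-0.0112 -0.0289 -0.0116]
rotvec [ 1.000e-03  2.300e-02 -1.316e+00]
```

Emit:
carry_out([
  [[-0.008, -0.02, -0.011], [0, 0, -0.05], 1],
  [[0, 0, 0], [0, 0.02, -0.14], 1],
  [[0, 0, 0], [0, 0, -0.145], 1],
  [[0, 0, 0], [0, 0, -0.145], 1],
  [[0, 0, 0], [0, 0, -0.145], 1],
  [[0, 0, 0], [0, 0, -0.145], 1],
  [[0, 0, 0], [0, 0, -0.145], 1],
  [[0, 0, 0], [0, 0, -0.145], 1],
  [[0, 0, 0], [0, 0, -0.145], 1],
  [[0, 0, 0], [0, 0, -0.1], 1],
  [[0, 0, 0], [0, 0, 0], 1],
  [[0, 0, 0], [0, 0, 0], 1],
])

```text
time: 8.75
tool_pos: [464.8, 140.5, 255.4]
tcp_rot: [179.9, 2.0, 32.7]
ft_force: [-0.5, -0.5, 0.2]
finger_gap: 27.9
```

```bash
python3 -c "
from h import *
plan(474.5,159,200,31)"
```

```text
pos [464.8 140.5 255.4] rot [179.93   1.99  32.74] t 8.75 F [-0.5 -0.5  0.2] gap 27.9 q [11. -9. 99. -1. 92. 69.]
delta tool m [ 0.02   -0.0104  0.0547]
rotvec [0.002 0.035 0.03 ]
```

Emit:
carry_out([
  [[0.016, -0.0104, 0.0], [0, 0.03, 0.03], 1],
  [[0, 0, 0], [0, 0, 0], 1],
  [[0, 0, 0], [0, 0, 0], 1],
])

```text
time: 9.05
tool_pos: [472.2, 156.5, 253.5]
tcp_rot: [179.9, 0.4, 30.5]
ft_force: [-0.2, -0.1, -0.4]
finger_gap: 27.4
```

```bash
python3 -c "
from h import *
plan(474.5,159,200,31)
s=r.snapshot('wrist');cv2.imwrite('pics/w6.png',s['image'])"
```

```text
pos [472.2 156.5 253.5] rot [179.9    0.4   30.49] t 9.05 F [-0.2 -0.1 -0.4] gap 27.4 q [13. -9. 99. -0. 90. 72.]
delta tool m [ 0.0036 -0.0011  0.0535]
rotvec [ 0.002  0.007 -0.009]
```

View pics/w6.png

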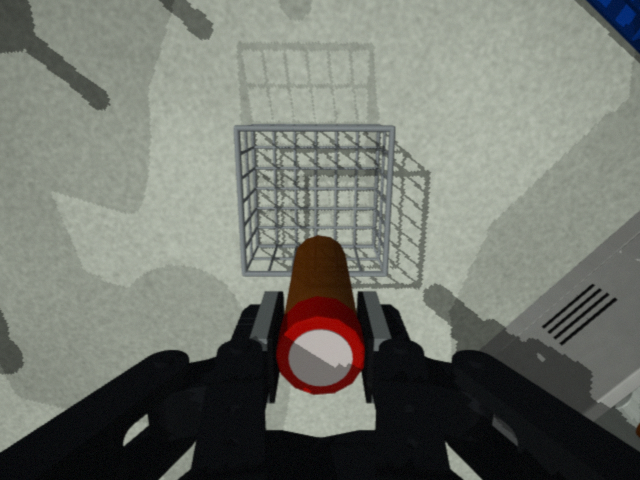

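```bash
python3 -c "
from h import *
c=cam(r.snapshot('wrist'))
b=back([(237,127),(394,127),(389,274),(243,274)],80,c);print(b.round(1),b.mean(0),np.linalg.norm(np.roll(b,-1,0)-b,axis=1),np.degrees(np.arctan2(b[1,1]-b[0,1],b[1,0]-b[0,0])))
plan(*b.mean(0)[:2],80,31)"
```

```text
[[495.7 242.3  80. ]
 [555.2 141.2  80. ]
 [454.6  79.7  80. ]
 [393.2 184.2  80. ]] [474.6917495  161.86647852  80.        ] [117.33108019 117.93590604 121.29383254 117.89455433] -59.527926667423245
pos [472.3 156.6 253.6] rot [179.9    0.38  30.52] t 9.15 F [ 0.3  0.3 -0.6] gap 27.7 q [13. -9. 99. -0. 90. 72.]
delta tool m [ 0.0059 -0.0036  0.1736]
rotvec [ 0.002  0.007 -0.008]
```

Emit:
carry_out([
  [[0.005, -0.002, 0], [0.002, 0.007, 0], 1],
  [[0, 0, 0.01], [0, 0, 0], 1],
  [[0, 0, 0.02], [0, 0, 0], 1],
  [[0, 0, 0.02], [0, 0, 0], 1],
  [[0, 0, 0.01], [0, 0, 0], 1],
  [[0, 0, 0], [0, 0, 0], 1],
  [[0, 0, 0], [0, 0, 0], 1],
])

```text
time: 9.85
tool_pos: [475.9, 160.2, 190.0]
tcp_rot: [180.0, -0.0, 30.4]
ft_force: [0.8, 0.7, -0.1]
finger_gap: 27.9
```

```bash
python3 -c "
from h import *
plan(474.6,160.5,72,31)"
```

```text
pos [475.9 160.2 190. ] rot [ 1.800e+02 -2.000e-02  3.045e+01] t 9.85 F [ 0.8  0.7 -0.1] gap 27.9 q [ 13.  -7. 104.   0.  83.  72.]
delta tool m [-0.001  -0.0009  0.118 ]
rotvec [ 0.   -0.   -0.01]
```

Emit:
carry_out([
  [[0, 0, 0.015], [0, 0, 0], 1],
  [[0, 0, 0.018], [0, 0, 0], 1],
  [[0, 0, 0.018], [0, 0, 0], 1],
  [[0, 0, 0.018], [0, 0, 0], 1],
  [[0, 0, 0.01], [0, 0, 0], 1],
  [[0, 0, 0.005], [0, 0, 0], 1],
  [[0, 0, 0], [0, 0, 0], 1],
])

```text
time: 10.55
tool_pos: [478.8, 160.9, 104.3]
tcp_rot: [179.9, -0.4, 30.5]
ft_force: [0.8, -0.4, -0.3]
finger_gap: 27.7
```

```bash
python3 -c "
from h import *
plan(474.6,160.5,72,31)"
```

```text
pos [478.8 160.9 104.3] rot [179.87  -0.42  30.45] t 10.55 F [ 0.8 -0.4 -0.3] gap 27.7 q [ 13.  -2. 109.   0.  73.  72.]
delta tool m [-0.0041 -0.0019  0.0323]
rotvec [ 0.002 -0.007 -0.01 ]
```

Emit:
carry_out([
  [[-0.004, -0.002, 0.008], [0.002, -0.007, 0], 1],
  [[0, 0, 0.008], [0, 0, 0], 1],
  [[0, 0, 0.006], [0, 0, 0], 1],
  [[0, 0, 0.004], [0, 0, 0], 1],
  [[0, 0, 0.0], [0, 0, 0], 1],
  [[0, 0, 0], [0, 0, 0], 1],
])

```text
time: 11.15
tool_pos: [475.8, 161.0, 78.3]
tcp_rot: [179.9, -0.2, 30.5]
ft_force: [0.3, -0.3, -0.3]
finger_gap: 28.0
```

```bash
python3 -c "
from h import *
plan(474.6,160.5,72,31)
s=r.snapshot('wrist');cv2.imwrite('pics/w7.png',s['image'])"
```

```text
pos [475.8 161.   78.3] rot [179.93  -0.19  30.45] t 11.15 F [ 0.3 -0.3 -0.3] gap 28.0 q [ 13.  -0. 110.  -0.  70.  72.]
delta tool m [-0.0013 -0.0002  0.0063]
rotvec [ 0.001 -0.003 -0.01 ]
```

View pics/w7.png

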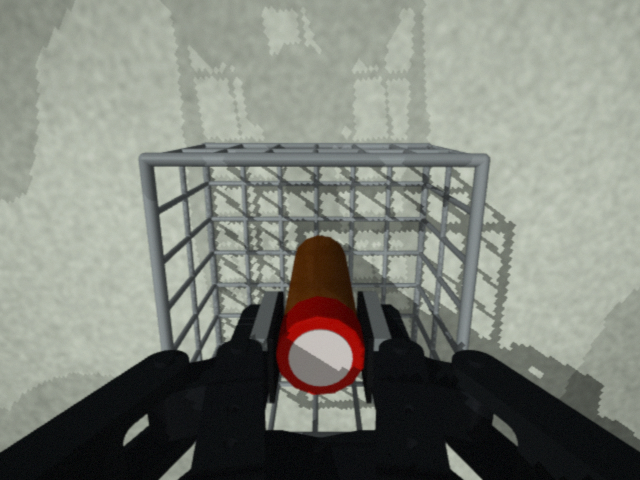

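Vial is centred in the basket. I lower it to about contact.

Emit:
carry_out([
  [[-0.001, 0, 0.003], [0, 0, 0], 1],
  [[0, 0, 0.003], [0, 0, 0], 1],
  [[0, 0, 0.002], [0, 0, 0], 1],
  [[0, 0, 0], [0, 0, 0], 1],
])

```text
time: 11.6
tool_pos: [475.4, 160.5, 70.4]
tcp_rot: [179.9, -0.3, 30.5]
ft_force: [-0.5, -0.1, -1.0]
finger_gap: 27.7
```

Emit:
carry_out([
  [[0, 0, 0.001], [0, 0, 0], 1],
  [[0, 0, 0], [0, 0, 0], 0.6],
  [[0, 0, 0], [0, 0, 0], 0.5],
  [[0, 0, 0], [0, 0, 0], 0.45],
  [[0, 0, 0], [0, 0, 0], 0.45],
  [[0, 0, 0], [0, 0, 0], 0.45],
])

```text
time: 12.2
tool_pos: [476.0, 160.7, 70.0]
tcp_rot: [179.9, -0.3, 30.5]
ft_force: [-0.1, -0.1, 0.4]
finger_gap: 47.0
```

```bash
python3 -c "
from h import *
plan(474.6,160.5,200,31)
s=r.snapshot('wrist');cv2.imwrite('pics/w8.png',s['image'])"
```

```text
pos [476.  160.7  70. ] rot [179.88  -0.33  30.45] t 12.2 F [-0.1 -0.1  0.4] gap 47.0 q [ 13.   0. 110.  -0.  69.  72.]
delta tool m [-0.0006 -0.0003 -0.13  ]
rotvec [ 0.002 -0.006 -0.01 ]
```

View pics/w8.png

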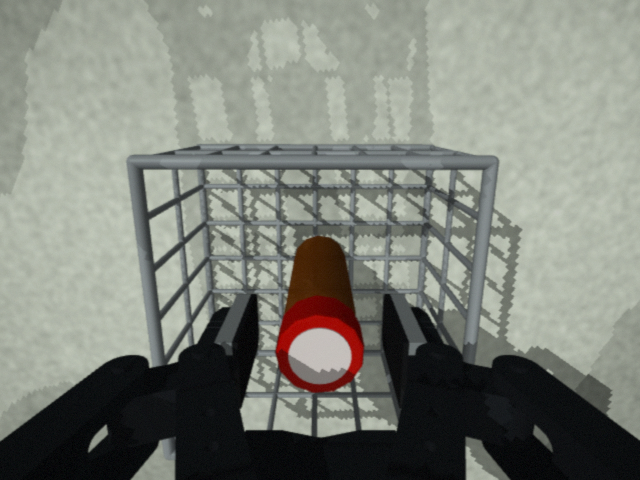

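The vial stands upright between the open pads in the basket. I rise slowly.

Emit:
carry_out([
  [[0, 0, -0.008], [0, 0, 0], 0.45],
  [[0, 0, -0.01], [0, 0, 0], 0.45],
  [[0, 0, -0.015], [0, 0, 0], 0.45],
  [[0, 0, -0.02], [0, 0, 0], 0.45],
  [[0, 0, -0.025], [0, 0, 0], 0.45],
  [[0, 0, -0.04], [0, 0, 0], 0.45],
  [[0, 0, -0.045], [0, 0, 0], 0.45],
  [[0, 0, -0.045], [0, 0, 0], 0.8],
  [[0, 0, -0.045], [0, 0, 0], 1],
  [[0, 0, -0.03], [0, 0, 0], 1],
  [[0, 0, 0], [0, 0, 0], 1],
])

```text
time: 13.35
tool_pos: [471.8, 159.8, 373.1]
tcp_rot: [179.8, -0.6, 30.5]
ft_force: [0.6, 1.4, 0.7]
finger_gap: 0.1
```

```bash
python3 -c "
from h import *
plan(635,-60,400,-11.2)
s=r.snapshot('wrist');cv2.imwrite('pics/w9.png',s['image'])"
```

```text
pos [471.8 159.8 373.1] rot [179.8   -0.57  30.46] t 13.35 F [0.6 1.4 0.7] gap 0.1 q [ 13. -10.  88.  -0. 102.  72.]
delta tool m [ 0.0295  0.2723 -0.0257]
rotvec [-0.    -0.011  0.727]
```

View pics/w9.png

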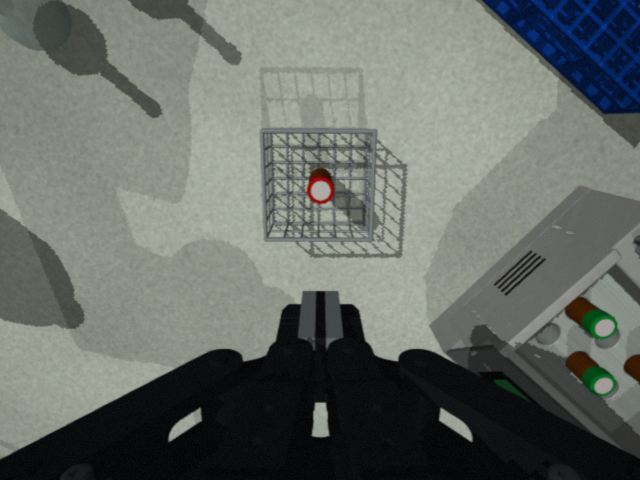

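Emit:
carry_out([
  [[0, 0, -0.02], [0, -0.011, 0.14], 1],
  [[0, 0, -0.005], [0, 0, 0.145], 1],
  [[0, 0, 0], [0, 0, 0.145], 1],
  [[0, 0, 0], [0, 0, 0.145], 1],
  [[0, 0, 0], [0, 0, 0.14], 1],
  [[0, 0, 0], [0, 0, 0], 1],
  [[0, 0, 0], [0, 0, 0], 1],
])

```text
time: 14.1
tool_pos: [468.1, 159.0, 390.1]
tcp_rot: [179.5, 0.6, -11.7]
ft_force: [-0.4, 0.0, -0.4]
finger_gap: -0.1
```

```bash
python3 -c "
from h import *
plan(608,-245,390,-11.2)"
```

```text
pos [468.1 159.  390.1] rot [179.52   0.65 -11.75] t 14.1 F [-0.4  0.  -0.4] gap -0.1 q [ 13.  -9.  85.  -0. 105. 115.]
delta tool m [0.2192 0.3671 0.0007]
rotvec [ 0.008  0.011 -0.009]
```

Emit:
carry_out([
  [[0.014, 0.022, 0], [0.008, 0.011, 0], 1],
  [[0.02, 0.034, 0], [0, 0, 0], 1],
  [[0.022, 0.038, 0], [0, 0, 0], 1],
  [[0.022, 0.038, 0], [0, 0, 0], 1],
  [[0.022, 0.038, 0], [0, 0, 0], 1],
  [[0.022, 0.038, 0], [0, 0, 0], 1],
  [[0.022, 0.038, 0], [0, 0, 0], 1],
  [[0.022, 0.038, 0], [0, 0, 0], 1],
  [[0.022, 0.036, 0], [0, 0, 0], 1],
  [[0.015, 0.02, 0], [0, 0, 0], 1],
  [[0, 0, 0], [0, 0, 0], 1],
  [[0, 0, 0], [0, 0, 0], 1],
])

```text
time: 15.3
tool_pos: [606.8, -226.2, 379.2]
tcp_rot: [-179.8, 0.7, -8.7]
ft_force: [0.4, 0.7, -0.1]
finger_gap: -0.3
```

```bash
python3 -c "
from h import *
plan(608,-245,390,-11.2)"
```

```text
pos [ 606.8 -226.2  379.2] rot [-179.84    0.74   -8.7 ] t 15.3 F [ 0.4  0.7 -0.1] gap -0.3 q [-25.  15.  61.  -0. 104.  74.]
delta tool m [ 0.0038  0.0184 -0.0109]
rotvec [-0.003  0.013  0.044]
```

Emit:
carry_out([
  [[0.006, 0.016, 0], [-0.003, 0.013, 0.044], 1],
  [[0, 0, 0], [0, 0, 0], 1],
  [[0, 0, 0], [0, 0, 0], 1],
])

```text
time: 15.6
tool_pos: [610.3, -242.0, 379.0]
tcp_rot: [180.0, -0.1, -11.2]
ft_force: [-0.5, 0.5, 0.4]
finger_gap: -0.2
```

```bash
python3 -c "
from h import *
plan(608,-245,290,-11.2)
for n in ('wrist','top','scene'):
  s=r.snapshot(n);cv2.imwrite(f'pics/{n}10.png',s['image'])
a=cv2.imread('pics/top10.png');b=cv2.imread('pics/scene10.png')
cv2.imwrite('pics/c10.png',np.hstack([cv2.resize(a[180:350,320:500],(400,378)),cv2.resize(b[180:350,180:360],(400,378))]))"
```

```text
pos [ 610.3 -242.   379. ] rot [ 1.7998e+02 -5.0000e-02 -1.1160e+01] t 15.6 F [-0.5  0.5  0.4] gap -0.2 q [-26.  16.  60.  -0. 104.  75.]
delta tool m [-0.0017  0.0033  0.089 ]
rotvec [ 0.    -0.001  0.001]
```

View pics/wrist10.png

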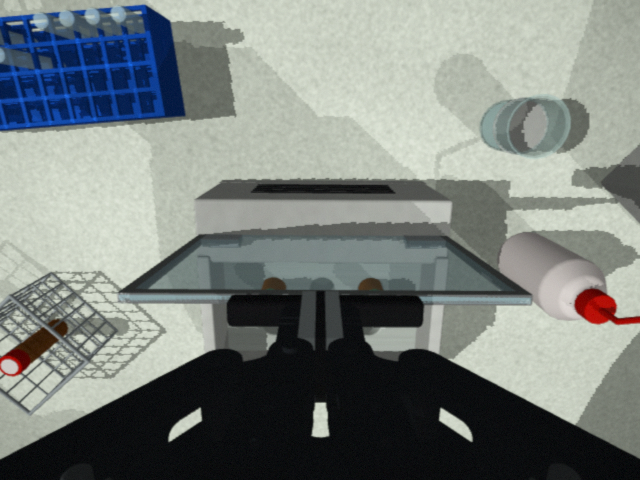

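View pics/c10.png

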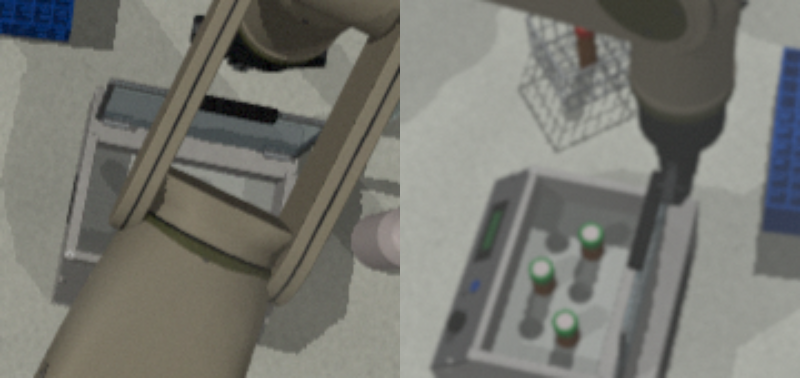

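```bash
python3 -c "
from h import *
c=cam(r.snapshot('wrist'))
a=np.radians(-11.24)
for z in (315,320):
  for uv in [(125,293),(320,293),(525,295),(320,302)]:
    b=back([uv],z,c)[0]; d=b[:2]-[480.6,-219.7]; print(z,uv,b.round(1),'heater',(d@[np.cos(a),np.sin(a)]).round(1),(d@[-np.sin(a),np.cos(a)]).round(1))
s=r.sense()['tool_pos']; d=s[:2]-[480.6,-219.7];print((d@[np.cos(a),np.sin(a)]).round(1),(d@[-np.sin(a),np.cos(a)]).round(1))"
```

```text
315 (125, 293) [ 610.5 -132.3  315. ] heater 110.3 111.0
315 (320, 293) [ 589.6 -237.9  315. ] heater 110.5 3.4
315 (525, 295) [ 566.4 -348.8  315. ] heater 109.4 -109.9
315 (320, 302) [ 584.3 -236.8  315. ] heater 105.0 3.4
320 (125, 293) [ 612.1 -135.3  320. ] heater 112.6 108.4
320 (320, 293) [ 591.8 -238.3  320. ] heater 112.7 3.4
320 (525, 295) [ 569.2 -346.6  320. ] heater 111.6 -107.2
320 (320, 302) [ 586.6 -237.3  320. ] heater 107.4 3.4
131.6 3.5
```

Emit:
carry_out([
  [[0.001, 0.002, 0.02], [0, 0, 0], 1],
  [[0, 0, 0.02], [0, 0, 0], 1],
  [[0, 0, 0.02], [0, 0, 0], 1],
  [[0, 0, 0.008], [0, 0, 0], 1],
  [[0, 0, 0], [0, 0, 0], 1],
  [[0, 0, 0], [0, 0, 0], 1],
])

```text
time: 16.4
tool_pos: [612.0, -242.3, 312.6]
tcp_rot: [179.9, -0.3, -10.9]
ft_force: [-0.6, -0.0, 0.6]
finger_gap: -0.3
```

```bash
cat >> h.py <<'E'
def hp(n=None,save=None):
    s=r.sense();a=np.radians(-11.24);d=s['tool_pos'][:2]-[480.6,-219.7]
    print('heater xy',(d@[np.cos(a),np.sin(a)]).round(1),(d@[-np.sin(a),np.cos(a)]).round(1),'z',s['tool_pos'][2].round(1),'rot',s['tcp_rot'].round(2),'F',s['ft_force'].round(1),'t',s['time'])
    if n: cv2.imwrite(save,r.snapshot(n)['image'])
E
python3 -c "
from h import *
hp('wrist','pics/w11.png')"
```

```text
heater xy 133.3 3.4 z 312.6 rot [179.91  -0.33 -10.94] F [-0.6 -0.   0.6] t 16.4
```

View pics/w11.png

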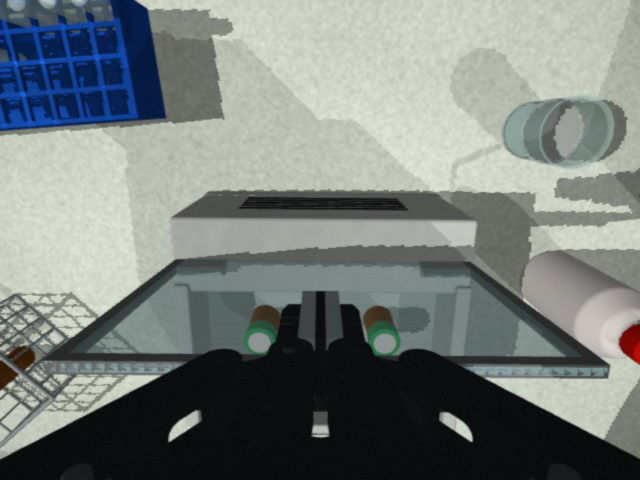

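Emit:
carry_out([
  [[0, 0, 0.012], [0, 0, 0], 1],
  [[-0.005, 0, 0.002], [0, 0, 0], 1],
  [[-0.01, 0, 0], [0, 0, 0], 1],
  [[-0.012, 0, 0], [0, 0, 0], 1],
  [[-0.012, 0, 0], [0, 0, 0], 1],
  [[-0.012, 0, 0], [0, 0, 0], 1],
])

```text
time: 17.05
tool_pos: [562.4, -232.8, 299.6]
tcp_rot: [179.8, -0.7, -10.9]
ft_force: [1.7, -0.7, -0.8]
finger_gap: -0.3
```

```bash
python3 -c "
from h import *
hp('scene','pics/s12.png')"
```

```text
heater xy 82.8 3.1 z 299.6 rot [179.85  -0.74 -10.89] F [ 1.7 -0.7 -0.8] t 17.05
```

View pics/s12.png

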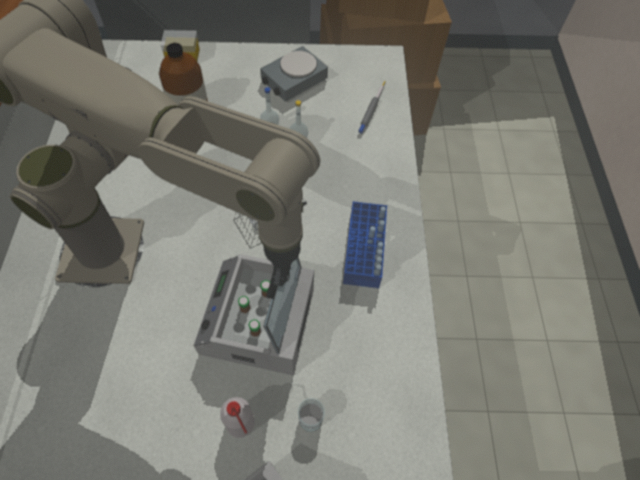

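Emit:
carry_out([
  [[-0.016, 0, 0.004], [0, 0.006, 0], 1],
  [[-0.016, 0, 0.005], [0, 0, 0], 1],
  [[-0.015, 0, 0.006], [0, 0, 0], 1],
  [[-0.015, 0, 0.008], [0, 0, 0], 1],
])

```text
time: 17.5
tool_pos: [501.4, -221.4, 278.8]
tcp_rot: [179.7, -1.6, -10.9]
ft_force: [0.1, 0.2, 1.9]
finger_gap: 0.1
```

```bash
python3 -c "
from h import *
hp()"
```

```text
heater xy 20.8 2.4 z 278.8 rot [179.75  -1.55 -10.87] F [0.1 0.2 1.9] t 17.5
```

Emit:
carry_out([
  [[-0.013, 0, 0.009], [0.003, -0.014, 0], 1],
  [[-0.013, 0, 0.01], [0, -0.012, 0], 1],
  [[-0.011, 0, 0.012], [0, 0, 0], 1],
  [[-0.01, 0, 0.012], [0, 0, 0], 1],
])

```text
time: 17.9
tool_pos: [455.2, -212.9, 237.0]
tcp_rot: [179.8, -0.4, -10.9]
ft_force: [1.2, 0.8, 0.8]
finger_gap: -0.1
```

```bash
python3 -c "
from h import *
hp('scene','pics/s13.png')"
```

```text
heater xy -26.2 1.7 z 237.0 rot [179.82  -0.42 -10.89] F [1.2 0.8 0.8] t 17.9
```

View pics/s13.png

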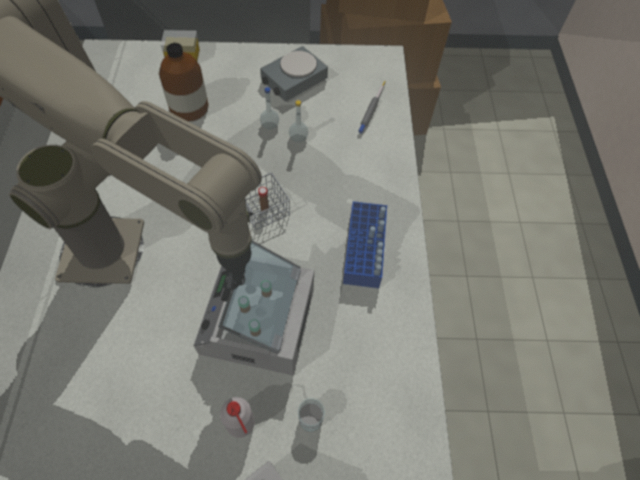

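Emit:
carry_out([
  [[-0.009, 0, 0.013], [0, 0, 0], 1],
  [[-0.008, 0, 0.014], [0, 0, 0], 1],
  [[-0.006, 0, 0.015], [0, 0, 0], 1],
  [[-0.005, 0, 0.015], [0, 0, 0], 1],
])

```text
time: 18.35
tool_pos: [427.9, -208.2, 180.0]
tcp_rot: [179.7, -0.6, -10.9]
ft_force: [1.1, 0.1, 0.4]
finger_gap: 0.2
```

```bash
python3 -c "
from h import *
hp()"
```

```text
heater xy -53.9 1.0 z 180.0 rot [179.74  -0.63 -10.91] F [1.1 0.1 0.4] t 18.35
```

Emit:
carry_out([
  [[-0.002, 0, 0.012], [0, 0, 0], 1],
  [[-0.001, 0, 0.01], [0, 0, 0], 1],
  [[0, 0, 0.007], [0, 0, 0], 1],
  [[0, 0, 0.005], [0, 0, 0], 1],
  [[0, 0, 0.003], [0, 0, 0], 1],
  [[0, 0, 0.002], [0, 0, 0], 1],
])

```text
time: 18.95
tool_pos: [426.5, -208.7, 146.0]
tcp_rot: [179.7, -0.7, -10.9]
ft_force: [-5.2, 3.9, 11.0]
finger_gap: 0.1
```

```bash
python3 -c "
from h import *
hp('wrist','pics/w14.png')"
```

```text
heater xy -55.2 0.3 z 146.0 rot [179.68  -0.7  -10.91] F [-5.2  3.9 11. ] t 18.95
```

View pics/w14.png

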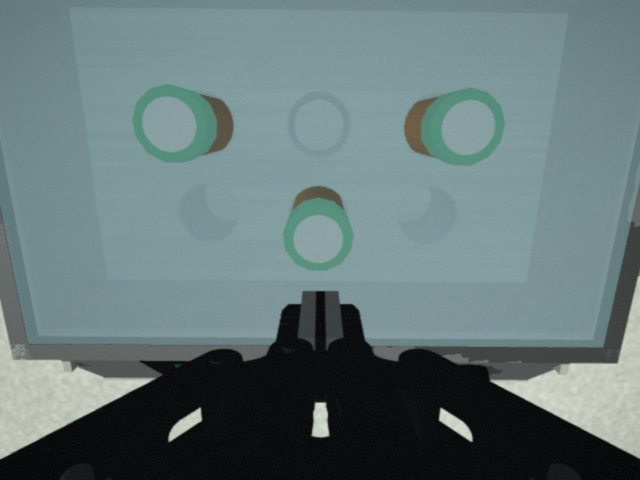

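Emit:
carry_out([
  [[0, 0, 0.002], [0, 0, 0], 1],
  [[0, 0, 0.001], [0, 0, 0], 1],
  [[0, 0, 0.0005], [0, 0, 0], 1],
])

```text
time: 19.3
tool_pos: [427.9, -209.4, 146.2]
tcp_rot: [179.6, -0.8, -10.9]
ft_force: [-0.1, -0.6, -0.5]
finger_gap: -0.1
```

Emit:
carry_out([
  [[0, 0, -0.01], [0, 0, 0], 1],
  [[0, 0, -0.03], [0, 0, 0], 1],
  [[0, 0, -0.04], [0, 0, 0], 1],
  [[0, 0, -0.045], [0, 0, 0], 1],
  [[0, 0, -0.045], [0, 0, 0], 1],
  [[-0.02, 0, -0.03], [0, 0, 0], 1],
  [[-0.02, 0, -0.03], [0, 0, 0], 1],
  [[0, 0, 0], [0, 0, 0], 1],
  [[0, 0, 0], [0, 0, 0], 1],
])

```text
time: 20.2
tool_pos: [384.1, -198.8, 388.2]
tcp_rot: [179.6, -0.9, -10.9]
ft_force: [0.8, 0.5, -0.6]
finger_gap: -0.3
```

```bash
python3 -c "
from h import *
hp('wrist','pics/w15.png'); c=cam(r.snapshot('wrist'))
hp('scene','pics/s15.png'); S=cam(r.snapshot('scene'))
a=np.radians(-11.24); w=lambda x,y,z:[480.6+x*np.cos(a)-y*np.sin(a),-219.7+x*np.sin(a)+y*np.cos(a),z]
P=[w(-87,120,146),w(-87,-120,146),w(-87,0,146)]
print(proj(P,c),proj(P,S))
b=cv2.imread('pics/s15.png');cv2.imwrite('pics/s15z.png',cv2.resize(b[160:380,180:360],None,fx=2.7,fy=2.7,interpolation=cv2.INTER_CUBIC))"
```

```text
heater xy -98.7 1.7 z 388.2 rot [179.57  -0.9  -10.86] F [ 0.8  0.5 -0.6] t 20.2
heater xy -98.6 1.8 z 387.5 rot [179.6   -0.84 -10.84] F [-0.3 -0.2 -0.3] t 20.3
[[193.20747562 187.10200353]
 [445.80082146 188.40450096]
 [319.86373607 187.75510645]] [[233.67345346 253.19418129]
 [205.42385079 337.46996904]
 [220.20273499 293.38077874]]
```

View pics/w15.png

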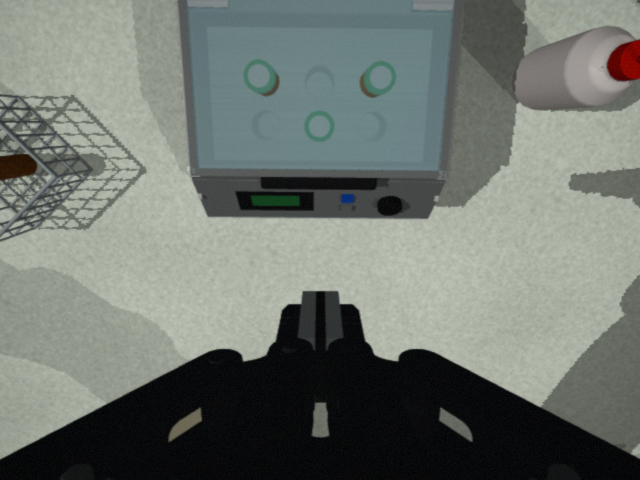

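View pics/s15z.png

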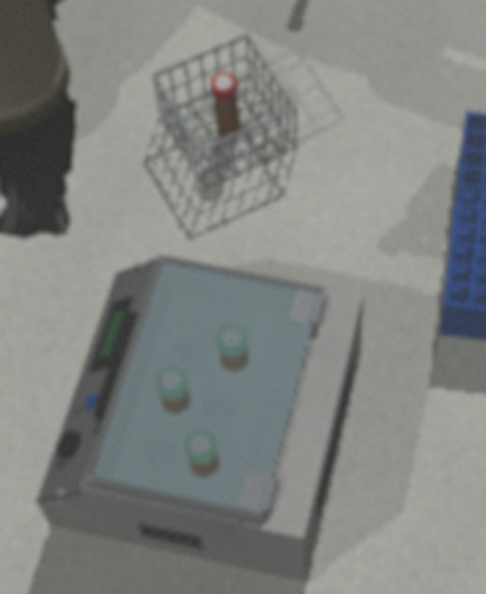

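```bash
python3 -c "
from h import *
print(r.hand_in())"
```

```text
the job is handed in; nothing more can be done
None
```

I drew the red-capped vial out of the block and lowered it upright into the basket until its foot was a few millimetres or less above the floor, then let go. I then swung the cover shut with closed fingers, backed the arm off and handed in at about 20.3 s of the 58 s allowed.

Last checks before handing in:
- **Vial:** the scene picture shows it standing inside the basket, and the basket stands upright.
- **Cover:** the fingertips stopped at z = 146.0 mm with about 11 N upward, which matches the shut height of 146 mm. The lip's front edge appears at about row 189, against 188 predicted for a shut cover.
- **Green vials:** all three appear in their holes through the cover, by eye only; I did not measure how far each sits from its start.
- **Other glassware:** the arm path stayed clear of it, and the wrist force read only noise except when I pushed and pressed the cover. I did not re-measure its positions.
- **Robot:** it was clear of everything, with the force reading near zero.

No check failed. The one disagreement was the cover's starting angle: I measured 1.60 rad from the fixed cameras, but the wrist view suggested about 1.65. It did not affect the closing.

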